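Lid the glazed jars on the kiln shelf

TASK

Put each of the four loose lids on the open jar of its own colour (blue, green, yellow, red), sitting level and fully down in the mouth. Set the lids down gently rather than dropping them, leave the jars standing where they are on the kiln shelf, and do not disturb the other things on the bench.

Things in the scene. Friction and masses are not known exactly. Their poses are not given: they have to be found in the camera images.
- blue_lid_mid (a point): Round blue ceramic jar lid, 40 mm tall: cream boss underneath 48 mm across, 6 mm deep; blue plate 84 mm across, 7 mm thick; upright cylindrical knob 22 mm across, 27 mm tall. It lies on the table on its boss, knob up. Point: on its axis half-way up, 20 mm above the underside, 7 mm above the plate's top, 20 mm below the knob's top. z up along the knob; yaw is free. 0.12 kg.
- blue_jar: Open round blue ceramic jar, 80 mm across, 70 mm tall, mouth 66 mm across (9 mm to spare round a lid's boss), loose and upright on a round cream kiln shelf 15 mm thick. Origin: centre of its underside, z up; rim 70 mm above it. A seated lid's plate rests on the rim, its listed point then 84 mm above this origin. 0.4 kg.
- green_lid_mid (a point): Round green ceramic jar lid, 40 mm tall: cream boss underneath 48 mm across, 6 mm deep; green plate 84 mm across, 7 mm thick; upright cylindrical knob 22 mm across, 27 mm tall. It lies on the table on its boss, knob up. Point: on its axis half-way up, 20 mm above the underside, 7 mm above the plate's top, 20 mm below the knob's top. z up along the knob; yaw is free. 0.12 kg.
- green_jar: Open round green ceramic jar, 80 mm across, 70 mm tall, mouth 66 mm across (9 mm to spare round a lid's boss), loose and upright on a round cream kiln shelf 15 mm thick. Origin: centre of its underside, z up; rim 70 mm above it. A seated lid's plate rests on the rim, its listed point then 84 mm above this origin. 0.4 kg.
- yellow_lid_mid (a point): Round yellow ceramic jar lid, 40 mm tall: cream boss underneath 48 mm across, 6 mm deep; yellow plate 84 mm across, 7 mm thick; upright cylindrical knob 22 mm across, 27 mm tall. It lies on the table on its boss, knob up. Point: on its axis half-way up, 20 mm above the underside, 7 mm above the plate's top, 20 mm below the knob's top. z up along the knob; yaw is free. 0.12 kg.
- yellow_jar: Open round yellow ceramic jar, 80 mm across, 70 mm tall, mouth 66 mm across (9 mm to spare round a lid's boss), loose and upright on a round cream kiln shelf 15 mm thick. Origin: centre of its underside, z up; rim 70 mm above it. A seated lid's plate rests on the rim, its listed point then 84 mm above this origin. 0.4 kg.
- red_lid_mid (a point): Round red ceramic jar lid, 40 mm tall: cream boss underneath 48 mm across, 6 mm deep; red plate 84 mm across, 7 mm thick; upright cylindrical knob 22 mm across, 27 mm tall. It lies on the table on its boss, knob up. Point: on its axis half-way up, 20 mm above the underside, 7 mm above the plate's top, 20 mm below the knob's top. z up along the knob; yaw is free. 0.12 kg.
- red_jar: Open round red ceramic jar, 80 mm across, 70 mm tall, mouth 66 mm across (9 mm to spare round a lid's boss), loose and upright on a round cream kiln shelf 15 mm thick. Origin: centre of its underside, z up; rim 70 mm above it. A seated lid's plate rests on the rim, its listed point then 84 mm above this origin. 0.4 kg.

How it is judged:
By the outcome, as a careful person would: the job done as asked, in the order asked, and still so for the second after the job is handed in, with the robot touching nothing.
It also fails if it takes over 120 s, if anything falls off the work surface, if the arm or the gripper's body presses on something with over 40 N, if the wrist force passes 120 N, or if a joint passes its speed limit or range.

ROBOT

A 6-joint arm with a two-finger parallel gripper is mounted at the origin on the work surface. World frame = base frame: x ahead of the robot, y to its left, z up, the work surface at z = 0. Lengths are in m, angles in rad, forces in N, time in s.
With the tool pointing down it reaches from about 0.3 to 1 m from the base axis. Payload 5.1 kg.
Tool frame: the origin (TCP) lies midway between the tips of the shut fingers; the grasp point (between the pads) lies 19 mm behind it (arm.grip_depth is the distance from the TCP to the grasp point, in m); z points along the fingers, y is the line along which they close (so a half turn about z gives the same grasp; the last joint's range is limited). The gripper opens to 95 mm and grips with 3 to 60 N. Pads are 20 mm wide; open, the fingers measure 119 mm over their backs; the gripper's body (75 mm by 180 mm) begins 59 mm behind the grasp point.
Start: joints at [1.226, 0.124, 1.65, -0, 1.367, -0.083], TCP at [0.168, 0.628, 0.215] pointing down, gripper open.
Joint ranges: [-2.61, 2.61], [-1.02, 2.33], [0.03, 2.71], [-1.35, 4.49], [0.32, 2.68], [-2.91, 2.91]. Speed limits (rad/s): [2.57, 2.57, 3.14, 3.14, 3.14, 3.14].

INTERFACE

Orientations are given as a rotation vector (axis times angle).
In Python, from station import arm gives the robot as it stands. The module is installed in compiled form; this text tells all that it offers.
- The arm moves only by the shell command python3 -m pendant 'ROWS' [FORCE]. ROWS is JSON, a list of rows, each an object with "linear": the shift along the tool's x, y, z in cm, a list of three; "rot": the turn, a rotation vector about the tool's x, y, z in degrees, a list of three; "jaw": the gripper command: -1 is fully open, 1 is shut, values between are in proportion. A call has 1 to 5 rows; each row shifts and turns the commanded pose from where the row before left it, along the tool's axes as they then stand; what a row does not reach is not made up. A row lasts 1/10 s, in which the tool goes at most 50 mm and 8.59 degrees, less where a joint would pass 70% of its speed; a pose out of reach is approached as far as the arm can. A call is refused whole if a number of a shift passes 5 or a number of a turn 8.59, either way. A call with a gripper value outside its range is refused whole. The fingers move at their own pace and stop on an object; FORCE is the grip in N (left out, the last holds). Time passes only in rows, so rows that do not move let the fingers close. It gives the time, the measured TCP pose, the force, the opening and the grip force at its end, in the units of the state.
- arm.state(): the state, without advancing time (a new reading comes with each control period).
- arm.capture(name): name is "scene" or "side" or "wrist"; returns a dict with "frame" (480x640x3 uint8, red, green, blue), "depth" (480x640 float32, m along the optical axis (not along the pixel's ray), 0 where there is no reading), "fx", "fy", "cx", "cy" (pixels), "extrinsics" (4x4, takes a point from world to camera coordinates). Camera axes: x right, y up, looking along -z (the intrinsics and any distortion apply to the point x, -y, -z); pixel columns grow to the right and rows downward; lengths in m; the calibration is good to about 2 mm. A picture is of the moment at which its call begins.
- arm.sign_off(): hands the job in; it is judged then, once.
The state is a dict: "time_s": time; "q": joint angles; "joint_velocities": joint speeds; "effort": joint torques, N m; "position": TCP position; "tool_rot": TCP orientation; "wrist_force": force on the tool from outside, world axes, zero at the start; "moment": the same for the moment, N m; "finger_gap": finger opening in m; "finger_force": force on a finger pad.
Only numpy, scipy, OpenCV 4.12 (cv2) and the standard library are available. Lean on these libraries where they do the work, as an engineer would, in place of code of your own. Each camera call takes 0.05 s, during which the arm holds its last target. There are 200 camera calls.

## Working session

There is one attempt and no reset: what is moved stays moved. The work goes in short steps, Python scripts to look and compute and a shell command to move; the robot and the scene stay as the last step left them, time stands still between calls to the robot, and variables do not carry over. Pictures are saved under pics/ and viewed, at most 14 in all, crops included, and the job is handed in when it is done.

```bash
mkdir -p pics; cat > h.py <<'E'
import numpy as np, cv2
from station import arm
def cap(n,tag=None):
    c=arm.capture(n)
    if tag: cv2.imwrite(f'pics/{tag}.png',c['frame'][...,::-1])
    return c
def world(c):
    # per-pixel world points from depth
    v,u=np.mgrid[:480,:640]; d=c['depth']
    P=np.stack([(u-c['cx'])/c['fx']*d,-(v-c['cy'])/c['fy']*d,-d,np.ones_like(d)],-1)
    W=P@np.linalg.inv(c['extrinsics']).T
    W=W[...,:3]; W[d==0]=np.nan
    return W
E
python3 - <<'E'
from h import *
for n in ['scene','side','wrist']:
    c=cap(n,n+'0'); E=np.linalg.inv(c['extrinsics']); print(n,c['fx'],[k for k in c],E[:3,3].round(3),(c['depth']==0).mean())
s=arm.state(); print(s)
E
```

```text
scene 533.6761352702266 ['frame', 'depth', 'fx', 'fy', 'cx', 'cy', 'extrinsics'] [ 0.805 -0.547  0.647] 0.003909505208333333
side 446.0795872511555 ['frame', 'depth', 'fx', 'fy', 'cx', 'cy', 'extrinsics'] [ 0.127 -0.428  0.776] 0.003990885416666667
wrist 406.7896240876969 ['frame', 'depth', 'fx', 'fy', 'cx', 'cy', 'extrinsics'] [0.087 0.648 0.382] 0.003997395833333334
{'time_s': 0.15, 'q': array([ 1.22641937e+00,  1.24353811e-01,  1.65135736e+00, -2.54099489e-05,
        1.36749657e+00, -8.26032800e-02]), 'joint_velocities': array([-7.37051437e-05, -2.43542877e-03, -4.60023360e-03,  4.50565602e-04,
       -8.03393137e-04,  4.56926410e-04]), 'effort': array([ 2.16181752e-04, -4.18191648e+01, -3.60471368e+01,  7.74704316e-02,
        4.70605900e-02, -1.09115770e-04]), 'position': array([0.16808436, 0.6273748 , 0.21367213]), 'tool_rot': array([-4.09970448e-01, -3.11440609e+00,  2.48741328e-03]), 'wrist_force': array([-0.27456351, -0.04260635,  0.57981101]), 'moment': array([ 0.01077087, -0.00668089, -0.04481805]), 'finger_force': 0.0, 'finger_gap': 0.09483561743292257}
```

View pics/scene0.png

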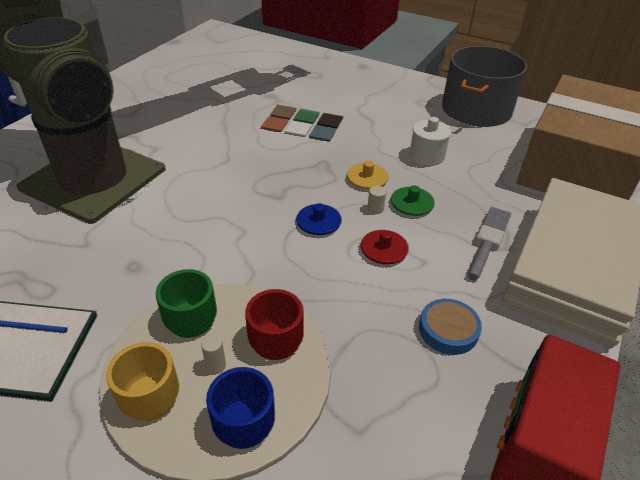

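View pics/side0.png

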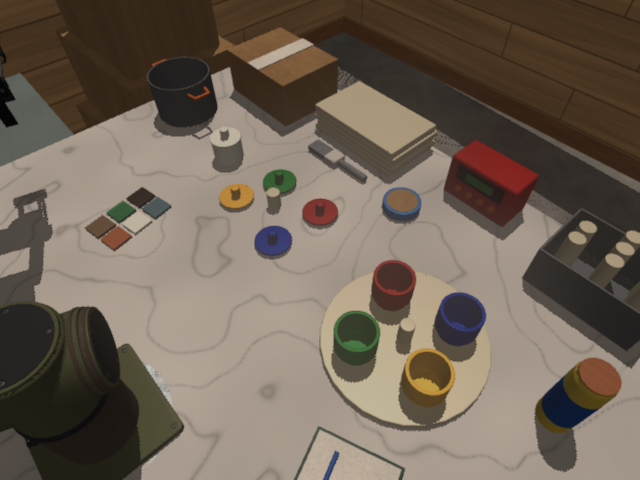

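The scene view shows the lids at about blue (318,218), yellow (368,177), green (412,201) and red (384,246). A small post stands among them at (377,200). The jars are at green (187,302), red (275,322), yellow (143,380) and blue (241,405), with a post at (213,355). The side view agrees.

```bash
cat >> h.py <<'E'
HUE={'blue':(108,130),'green':(45,90),'yellow':(15,32),'red':(172,8)}
def mask(c,col):
    h,s,v=cv2.split(cv2.cvtColor(c['frame'],cv2.COLOR_RGB2HSV)); a,b=HUE[col]
    m=((h>=a)&(h<=b)) if a<b else ((h>=a)|(h<=b))
    return m&(s>130)&(v>40)
def near(W,xy,r): return np.hypot(W[...,0]-xy[0],W[...,1]-xy[1])<r
def circ(p):
    (x,y),r=cv2.minEnclosingCircle(p[:,:2].astype(np.float32)); return np.array([x,y,r]).round(4)
E
python3 - <<'E'
from h import *
seeds={'lid':dict(blue=(318,218),yellow=(368,180),green=(412,201),red=(384,248)),'jar':dict(green=(160,300),red=(250,325),yellow=(113,385),blue=(212,410))}
pts={}
for n in ['scene','side']:
    c=cap(n); W=world(c)
    if n=='scene': seedw={k:{q:W[p[1],p[0]] for q,p in d.items()} for k,d in seeds.items()}
    for k in seeds:
        for col in HUE:
            m=mask(c,col)&near(W,seedw[k][col],.1)
            lab=cv2.erode(m.astype(np.uint8),np.ones((2,2)))>0
            P=W[lab]
            if k=='lid':
                pl=P[(P[:,2]>.005)&(P[:,2]<.022)]; kn=P[P[:,2]>.033]
                print(n,k,col,circ(pl),len(pl),'knob',circ(kn) if len(kn) else None,kn.mean(0).round(4))
            else:
                z=P[:,2]; r=P[(z>.079)&(z<.092)]
                print(n,k,col,'rim',circ(r),len(r),'ztop',np.percentile(z,[95,99]).round(4))
    if n=='scene':
        for nm,(u,v) in dict(post=(377,191),postj=(213,343),whitejar=(432,122),wj=(430,135),trowel=(490,235),bowl=(450,322),swatch=(302,122),pot=(485,60)).items(): print(nm,W[v,u].round(3))
E
```

```text
scene lid blue [0.4597 0.1093 0.0413] 849 knob [0.4567 0.1104 0.0105] [0.4577 0.1078 0.0386]
scene lid green [0.5866 0.2452 0.0402] 707 knob [0.5846 0.2462 0.0104] [0.5857 0.2446 0.0386]
scene lid yellow [0.475  0.2764 0.041 ] 644 knob [0.4755 0.2762 0.0101] [0.4766 0.2749 0.038 ]
scene lid red [0.591  0.1023 0.0414] 1010 knob [0.5906 0.1034 0.0108] [0.5908 0.1025 0.0386]
scene jar blue rim [ 0.5726 -0.2934  0.0399] 1053 ztop [0.0856 0.0866]
scene jar green rim [ 0.4087 -0.1957  0.0393] 677 ztop [0.0855 0.0868]
scene jar yellow rim [ 0.4457 -0.3243  0.0401] 1035 ztop [0.0855 0.0866]
scene jar red rim [ 0.5383 -0.1646  0.0394] 760 ztop [0.0855 0.0867]
post [0.529 0.2   0.045]
postj [ 0.491 -0.241  0.071]
whitejar [0.55  0.411 0.088]
wj [0.555 0.396 0.068]
trowel [0.742 0.216 0.021]
bowl [ 0.746 -0.01   0.025]
swatch [0.255 0.393 0.009]
pot [0.558 0.755 0.088]
side lid blue [0. 0. 0.] 0 knob None [nan nan nan]
side lid green [0. 0. 0.] 0 knob None [nan nan nan]
side lid yellow [0.473  0.276  0.0403] 509 knob [0.4703 0.2771 0.0119] [0.4712 0.2763 0.0377]
side lid red [0.5878 0.1026 0.0388] 489 knob [0.5874 0.1059 0.0101] [0.5876 0.105  0.0388]
side jar blue rim [ 0.5657 -0.313   0.0309] 30 ztop [0.0851 0.0856]<stdin>:14: RuntimeWarning: Mean of empty slice.
  ret = um.true_divide(
Traceback (most recent call last):
IndexError: index -1 is out of bounds for axis 0 with size 0
```

```bash
python3 -m pendant '[{"linear":[0,0,0],"rot":[0,0,-7.5],"jaw":0},{"linear":[0,0,0],"rot":[0,0,-7.5],"jaw":0},{"linear":[0,0,0],"rot":[0,0,0],"jaw":0}]' 25
python3 -m pendant '[{"linear":[-1.9,-3.4,0],"rot":[0,0,0],"jaw":0},{"linear":[-1.9,-3.4,0],"rot":[0,0,0],"jaw":0},{"linear":[-1.9,-3.4,0],"rot":[0,0,0],"jaw":0},{"linear":[-1.9,-3.4,0],"rot":[0,0,0],"jaw":0},{"linear":[-1.9,-3.4,0],"rot":[0,0,0],"jaw":0}]'
python3 -m pendant '[{"linear":[-1.9,-3.4,0],"rot":[0,0,0],"jaw":0},{"linear":[-1.9,-3.4,0],"rot":[0,0,0],"jaw":0},{"linear":[-1.9,-3.4,0],"rot":[0,0,0],"jaw":0},{"linear":[-1.9,-3.4,0],"rot":[0,0,0],"jaw":0},{"linear":[-1.9,-3.4,0],"rot":[0,0,0],"jaw":0}]'
python3 -m pendant '[{"linear":[0,0,0],"rot":[0,0,0],"jaw":0},{"linear":[0,0,0],"rot":[0,0,0],"jaw":0}]'
python3 - <<'E'
from h import *
c=cap('wrist','w1'); print(arm.state()['position'],arm.state()['tool_rot'])
W=world(c)
for col in HUE:
    m=mask(c,col); P=W[m]; z=P[:,2]; kn=P[(z>.033)&(z<.045)]; pl=P[(z>.005)&(z<.022)]
    print(col,len(kn),len(pl), circ(kn) if len(kn) else '', circ(pl) if len(pl) else '')
E
```

```text
time_s: 0.55
position: [0.1682, 0.6277, 0.2145]
tool_rot: [-0.0, -3.141, 0.001]
wrist_force: [-0.9, 0.7, 0.8]
finger_gap: 0.0761
finger_force: 0.0
time_s: 1.05
position: [0.2637, 0.4565, 0.2146]
tool_rot: [0.004, 3.141, 0.0]
wrist_force: [0.8, 0.8, -0.3]
finger_gap: 0.0476
finger_force: 0.0
time_s: 1.55
position: [0.3587, 0.2864, 0.2148]
tool_rot: [0.005, 3.141, 0.001]
wrist_force: [0.3, 0.9, 0.5]
finger_gap: 0.0477
finger_force: 0.0
time_s: 1.75
position: [0.3585, 0.2875, 0.2148]
tool_rot: [0.006, 3.142, 0.001]
wrist_force: [-0.1, 0.0, 0.7]
finger_gap: 0.0476
finger_force: 0.0
[0.35813304 0.28812945 0.21473187] [-3.07008153e-03 -3.14148837e+00 -9.37335890e-04]
blue 399 3685 [0.4533 0.1128 0.0108] [0.4529 0.1127 0.0419]
green 321 2520 [0.5815 0.2511 0.011 ] [0.4185 0.3403 0.2288]
yellow 383 4244 [0.4724 0.2803 0.011 ] [0.3467 0.3525 0.1862]
red 0 0
```

View pics/w1.png

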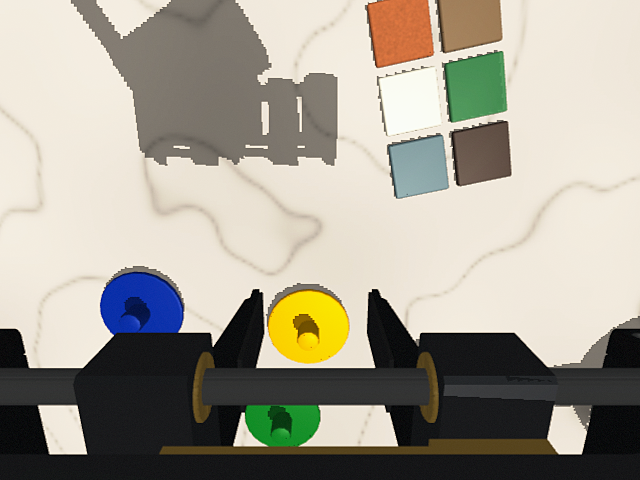

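The wrist view shows the blue lid at (142,310), yellow at (308,326) and green at (283,420), with the fingers straddling the yellow one. I'm about halfway to the blue lid.

```bash
python3 -m pendant '[{"linear":[-1.96,-3.54,0],"rot":[0,0,0],"jaw":0},{"linear":[-1.96,-3.54,0],"rot":[0,0,0],"jaw":0},{"linear":[-1.96,-3.54,0],"rot":[0,0,0],"jaw":0},{"linear":[-1.96,-3.54,0],"rot":[0,0,0],"jaw":0},{"linear":[-1.96,-3.54,0],"rot":[0,0,0],"jaw":0}]' >/dev/null
python3 -m pendant '[{"linear":[0,0,4],"rot":[0,0,0],"jaw":0},{"linear":[0,0,4],"rot":[0,0,0],"jaw":0},{"linear":[0,0,4],"rot":[0,0,0],"jaw":0},{"linear":[0,0,3],"rot":[0,0,0],"jaw":0},{"linear":[0,0,0],"rot":[0,0,0],"jaw":0}]'
python3 - <<'E'
from h import *
c=cap('wrist','w2'); W=world(c); p=arm.state()['position']; print(p)
for col in ['blue']:
    m=mask(c,col); P=W[m]; z=P[:,2]; kn=P[(z>.033)&(z<.045)]; pl=P[(z>.005)&(z<.022)]
    print(col,len(kn),len(pl), circ(kn) if len(kn) else '', circ(pl) if len(pl) else '')
c=cap('side','s2')
E
```

```text
time_s: 2.8
position: [0.452, 0.1117, 0.0597]
tool_rot: [0.002, -3.131, 0.002]
wrist_force: [0.1, 0.1, -0.2]
finger_gap: 0.0475
finger_force: 0.0
[0.45427164 0.11184198 0.06269581]
blue 1316 12992 [0.4534 0.112  0.0109] [0.4532 0.1116 0.0416]
```

View pics/w2.png

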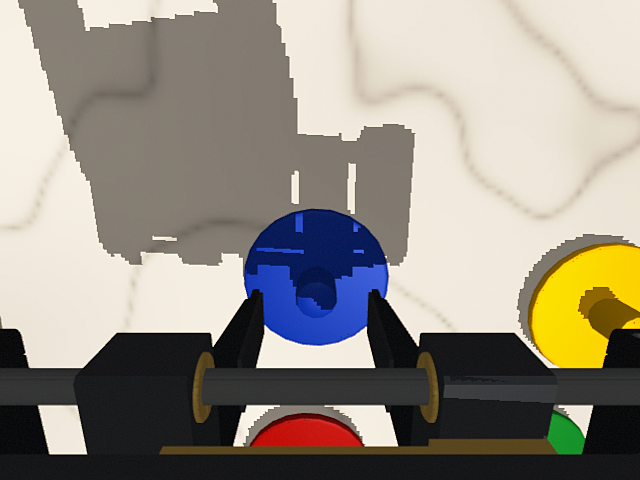

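The blue knob at (317,300) sits midway between the fingertips at (258,295) and (372,295). Next I descend and grip.

```bash
python3 -m pendant '[{"linear":[0,0,1.5],"rot":[0,0,0],"jaw":0},{"linear":[0,0,1.5],"rot":[0,0,0],"jaw":0},{"linear":[0,0,1],"rot":[0,0,0],"jaw":0},{"linear":[0,0,0.4],"rot":[0,0,0],"jaw":0},{"linear":[0,0,0],"rot":[0,0,0],"jaw":0}]'
python3 -m pendant '[{"linear":[0,0,0],"rot":[0,0,0],"jaw":0},{"linear":[0,0,0],"rot":[0,0,0],"jaw":0.8},{"linear":[0,0,0],"rot":[0,0,0],"jaw":0.8},{"linear":[0,0,0],"rot":[0,0,0],"jaw":0.8},{"linear":[0,0,0],"rot":[0,0,0],"jaw":0.8}]' 25
```

```text
time_s: 3.4
position: [0.4567, 0.1111, 0.0213]
tool_rot: [-0.0, 3.141, 0.0]
wrist_force: [-0.0, -0.1, 0.0]
finger_gap: 0.0477
finger_force: 0.0
time_s: 3.9
position: [0.4564, 0.1109, 0.0208]
tool_rot: [0.0, 3.141, 0.0]
wrist_force: [0.2, -1.3, 1.1]
finger_gap: 0.0211
finger_force: 25.1
```

```bash
python3 -m pendant '[{"linear":[0,0,0],"rot":[0,0,0],"jaw":0.2},{"linear":[0,0,0],"rot":[0,0,0],"jaw":0.2},{"linear":[0,0,0.4],"rot":[0,0,0],"jaw":0.2},{"linear":[0,0,0],"rot":[0,0,0],"jaw":0.2},{"linear":[0,0,0],"rot":[0,0,0],"jaw":0.2}]' >/dev/null
python3 -m pendant '[{"linear":[0,0,0],"rot":[0,0,0],"jaw":0.8},{"linear":[0,0,0],"rot":[0,0,0],"jaw":0.8},{"linear":[0,0,0],"rot":[0,0,0],"jaw":0.8},{"linear":[0,0,0],"rot":[0,0,0],"jaw":0.8}]' 30
python3 -m pendant '[{"linear":[0,0,-2],"rot":[0,0,0],"jaw":0.8},{"linear":[0,0,-4],"rot":[0,0,0],"jaw":0.8},{"linear":[0,0,-5],"rot":[0,0,0],"jaw":0.8},{"linear":[0,0,-5],"rot":[0,0,0],"jaw":0.8},{"linear":[0,0,-2],"rot":[0,0,0],"jaw":0.8}]'
python3 -m pendant '[{"linear":[0,0,0],"rot":[0,0,0],"jaw":0.8},{"linear":[0,0,0],"rot":[0,0,0],"jaw":0.8}]'
python3 - <<'E'
from h import *
s=arm.state(); print(s['position'],s['tool_rot'],s['finger_gap'])
for n in ['scene','wrist']:
    c=cap(n,n+'3'); W=world(c); P=W[mask(c,'blue')&(W[...,2]>.1)&near(W,s['position'],.08)]; z=P[:,2]
    pl=P[z<s['position'][2]+.005]; print(n,circ(pl),np.percentile(z,[5,50,95]).round(4))
    if n=='wrist': A=np.c_[pl[:,:2]-pl[:,:2].mean(0),np.ones(len(pl))]; print(np.linalg.lstsq(A,pl[:,2],rcond=None)[0])
c=cap('scene'); W=world(c)
for col in HUE:
    P=W[mask(c,col)&(W[...,1]<-.08)]; r=P[(P[:,2]>.079)&(P[:,2]<.092)]; print(col,circ(r))
E
```

```text
time_s: 4.8
position: [0.4563, 0.1109, 0.0167]
tool_rot: [-0.0, 3.141, 0.0]
wrist_force: [1.0, 0.5, -0.5]
finger_gap: 0.0217
finger_force: 30.0
time_s: 5.3
position: [0.4585, 0.1111, 0.2025]
tool_rot: [-0.0, 3.133, 0.002]
wrist_force: [1.4, -1.1, -1.3]
finger_gap: 0.0213
finger_force: 30.0
time_s: 5.5
position: [0.4556, 0.1108, 0.1955]
tool_rot: [-0.0, -3.14, 0.0]
wrist_force: [0.3, -0.1, -1.6]
finger_gap: 0.0214
finger_force: 30.0
[0.45564021 0.11076352 0.19546525] [-2.16835331e-05 -3.14028873e+00  2.74742208e-04] 0.02143483547379997
scene [0.4563 0.1092 0.042 ] [0.1892 0.192  0.197 ]
wrist [0.451  0.1102 0.0414] [0.1882 0.1894 0.216 ]
[0.004429   0.00232844 0.18937463]
blue [ 0.5721 -0.2932  0.0401]
green [ 0.6156 -0.1468  0.2528]
yellow [ 0.4439 -0.3237  0.0407]
red [ 0.7145 -0.1785  0.2187]
```

View pics/scene3.png

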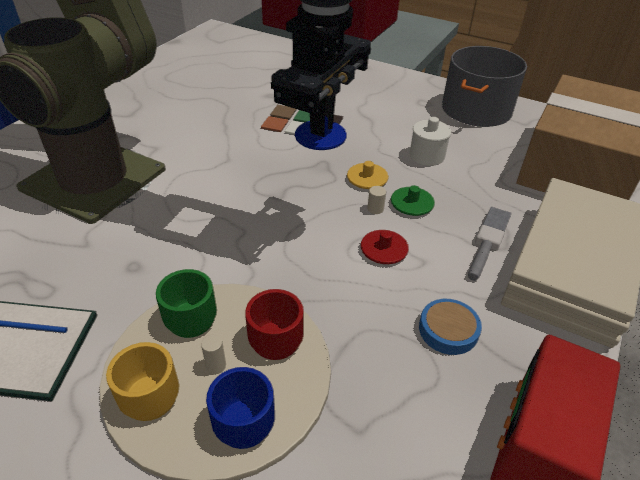

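The scene view shows the blue lid held level in the gripper at (320,134), with the other lids and jars undisturbed. Now I carry it to the blue jar.

```bash
cat >> h.py <<'E'
def check(col):
    """held lid vs its jar, scene & side views; prints needed dx,dy (cm, tool axes)"""
    s=arm.state(); t=s['position']; print(t.round(4),s['finger_gap'].round(4))
    for n in ['scene','side','wrist']:
        c=cap(n); W=world(c); m=mask(c,col); z=W[...,2]
        if n=='side' and col in('blue','green'): m=mask(c,col)|(cv2.cvtColor(c['frame'],cv2.COLOR_RGB2HSV)[...,1]>90)&(abs(cv2.cvtColor(c['frame'],cv2.COLOR_RGB2HSV)[...,0].astype(int)-(115 if col=='blue' else 65))<20)
        l=W[m&(z>t[2]-.012)&(z<t[2]+.004)&near(W,t,.07)]; j=W[m&(z>.079)&(z<.092)&near(W,t,.15)]
        if len(l)<50: print(n,'no lid',len(l)); continue
        a=circ(l); print(n,'lid',a,'z',np.median(l[:,2]).round(4),end=' ')
        if len(j)>50: b=circ(j); d=(b-a)*100; print('jar',b,'tool move x %.2f y %.2f'%(-d[0],d[1]))
        else: print()
E
python3 -m pendant '[{"linear":[-0.5,-1.5,0],"rot":[0,0,0],"jaw":0.8},{"linear":[-0.8,-2.8,0],"rot":[0,0,0],"jaw":0.8},{"linear":[-0.8,-2.8,0],"rot":[0,0,0],"jaw":0.8},{"linear":[-0.8,-2.8,0],"rot":[0,0,0],"jaw":0.8},{"linear":[-0.8,-2.8,0],"rot":[0,0,0],"jaw":0.8}]' >/dev/null
python3 -m pendant '[{"linear":[-0.8,-2.8,0],"rot":[0,0,0],"jaw":0.8},{"linear":[-0.8,-2.8,0],"rot":[0,0,0],"jaw":0.8},{"linear":[-0.8,-2.8,0],"rot":[0,0,0],"jaw":0.8},{"linear":[-0.8,-2.8,0],"rot":[0,0,0],"jaw":0.8},{"linear":[-0.8,-2.8,0],"rot":[0,0,0],"jaw":0.8}]' >/dev/null
python3 -m pendant '[{"linear":[-0.8,-2.8,0],"rot":[0,0,0],"jaw":0.8},{"linear":[-0.8,-2.8,0],"rot":[0,0,0],"jaw":0.8},{"linear":[-0.8,-2.8,0],"rot":[0,0,0],"jaw":0.8},{"linear":[-0.8,-2.8,0],"rot":[0,0,0],"jaw":0.8},{"linear":[-0.7,-2.4,0],"rot":[0,0,0],"jaw":0.8}]' >/dev/null
python3 -m pendant '[{"linear":[0,0,0],"rot":[0,0,0],"jaw":0.8},{"linear":[0,0,0],"rot":[0,0,0],"jaw":0.8},{"linear":[0,0,0],"rot":[0,0,0],"jaw":0.8}]'
python3 -c "from h import *; check('blue')"
```

```text
time_s: 7.45
position: [0.5716, -0.2911, 0.1952]
tool_rot: [0.001, -3.14, -0.003]
wrist_force: [0.6, 0.4, -2.1]
finger_gap: 0.0216
finger_force: 30.0Traceback (most recent call last):
  File "<string>", line 1, in <module>
    from h import *; check('blue')
                     ~~~~~^^^^^^^^
  File "h.py", line 24, in check
    s=arm.state(); t=s['position']; print(t.round(4),s['finger_gap'].round(4))
                                                     ^^^^^^^^^^^^^^^^^^^^^
AttributeError: 'float' object has no attribute 'round'
```

```bash
sed -i "s/s\['finger_gap'\].round(4)/round(s['finger_gap'],4)/" h.py; python3 -c "from h import *; check('blue')"
```

```text
[ 0.5716 -0.2911  0.1952] 0.0216
scene lid [ 0.572  -0.2915  0.0418] z 0.1915 jar [ 0.5719 -0.2937  0.0401] tool move x 0.01 y -0.22
side lid [ 0.5698 -0.2919  0.042 ] z 0.1907 jar [ 0.5718 -0.2931  0.039 ] tool move x -0.20 y -0.12
wrist lid [ 0.568  -0.2916  0.0414] z 0.1911 jar [ 0.5617 -0.2931  0.0383] tool move x 0.63 y -0.15
```

```bash
python3 -m pendant '[{"linear":[-0.1,-0.15,2],"rot":[0,0,0],"jaw":0.8},{"linear":[0,0,2.5],"rot":[0,0,0],"jaw":0.8},{"linear":[0,0,2],"rot":[0,0,0],"jaw":0.8},{"linear":[0,0,1.5],"rot":[0,0,0],"jaw":0.8},{"linear":[0,0,0],"rot":[0,0,0],"jaw":0.8}]'
python3 -m pendant '[{"linear":[0,0,0.5],"rot":[0,0,0],"jaw":0.8},{"linear":[0,0,0.4],"rot":[0,0,0],"jaw":0.8},{"linear":[0,0,0.3],"rot":[0,0,0],"jaw":0.8},{"linear":[0,0,0.3],"rot":[0,0,0],"jaw":0.8},{"linear":[0,0,0.2],"rot":[0,0,0],"jaw":0.8}]'
python3 -m pendant '[{"linear":[0,0,0.1],"rot":[0,0,0],"jaw":0.8},{"linear":[0,0,0],"rot":[0,0,0],"jaw":0.8}]'
python3 -m pendant '[{"linear":[0,0,0.1],"rot":[0,0,0],"jaw":0.8},{"linear":[0,0,0],"rot":[0,0,0],"jaw":0.8}]'
```

```text
time_s: 8.1
position: [0.5717, -0.2922, 0.1138]
tool_rot: [0.001, -3.137, -0.004]
wrist_force: [-0.1, 1.0, -1.0]
finger_gap: 0.0215
finger_force: 30.0
time_s: 8.6
position: [0.5733, -0.2938, 0.0997]
tool_rot: [0.0, 3.141, -0.0]
wrist_force: [-0.3, 0.1, -1.9]
finger_gap: 0.0216
finger_force: 30.0
time_s: 8.8
position: [0.5732, -0.2936, 0.0985]
tool_rot: [0.0, -3.141, -0.0]
wrist_force: [0.6, 1.3, -1.9]
finger_gap: 0.0213
finger_force: 30.0
time_s: 9.0
position: [0.5732, -0.2937, 0.0976]
tool_rot: [-0.0, -3.142, -0.0]
wrist_force: [0.4, -0.2, -1.6]
finger_gap: 0.0215
finger_force: 30.0
```

```bash
python3 -m pendant '[{"linear":[0,0,0.1],"rot":[0,0,0],"jaw":0.8},{"linear":[0,0,0],"rot":[0,0,0],"jaw":0.8}]' | sed -n '2p;4p'
python3 -m pendant '[{"linear":[0,0,0.1],"rot":[0,0,0],"jaw":0.8},{"linear":[0,0,0],"rot":[0,0,0],"jaw":0.8}]'| sed -n '2p;4p'
```

```text
position: [0.5732, -0.2936, 0.0966]
wrist_force: [0.2, 1.1, -1.9]
position: [0.5734, -0.2937, 0.0962]
wrist_force: [-1.8, 1.4, 0.9]
```

```bash
python3 -m pendant '[{"linear":[0,0,0],"rot":[0,0,0],"jaw":0.2},{"linear":[0,0,0],"rot":[0,0,0],"jaw":0.1},{"linear":[0,0,-1],"rot":[0,0,0],"jaw":0.1},{"linear":[0,0,-2],"rot":[0,0,0],"jaw":0},{"linear":[0,0,-4],"rot":[0,0,0],"jaw":0}]'
python3 -m pendant '[{"linear":[0,0,-3],"rot":[0,0,0],"jaw":0},{"linear":[0,3,-1],"rot":[0,0,0],"jaw":0},{"linear":[0,4,0],"rot":[0,0,0],"jaw":0},{"linear":[0,4,0],"rot":[0,0,0],"jaw":0},{"linear":[0,4,0],"rot":[0,0,0],"jaw":0}]' >/dev/null
python3 -m pendant '[{"linear":[0,4,0],"rot":[0,0,0],"jaw":0},{"linear":[0,4,0],"rot":[0,0,0],"jaw":0},{"linear":[-0.3,4,0],"rot":[0,0,0],"jaw":0},{"linear":[-0.3,4,0],"rot":[0,0,0],"jaw":0},{"linear":[-0.3,4,0],"rot":[0,0,0],"jaw":0}]' >/dev/null
python3 -m pendant '[{"linear":[-0.3,4,0],"rot":[0,0,0],"jaw":0},{"linear":[0,4,0],"rot":[0,0,0],"jaw":0},{"linear":[0,4,0],"rot":[0,0,0],"jaw":0},{"linear":[0,4,0],"rot":[0,0,0],"jaw":0},{"linear":[0,3,0],"rot":[0,0,0],"jaw":0}]' >/dev/null
python3 -m pendant '[{"linear":[0,0,4],"rot":[0,0,0],"jaw":0},{"linear":[0,0,4],"rot":[0,0,0],"jaw":0},{"linear":[0,0,4],"rot":[0,0,0],"jaw":0},{"linear":[0,0,2],"rot":[0,0,0],"jaw":0},{"linear":[0,0,0],"rot":[0,0,0],"jaw":0}]'
cat >> h.py <<'E'
def look(col,tag):
    c=cap('wrist',tag); W=world(c); t=arm.state()['position']; P=W[mask(c,col)&near(W,t,.07)]; z=P[:,2]
    kn=P[(z>.033)&(z<.045)]; pl=P[(z>.005)&(z<.022)]
    print(t.round(4),'knob',circ(kn) if len(kn) else '','plate',circ(pl) if len(pl) else '')
E
python3 - <<'E'
from h import *
look('green','w4')
c=cap('scene','s4'); W=world(c); z=W[...,2]; P=W[mask(c,'blue')&near(W,(.572,-.293),.1)]
kn=P[P[:,2]>.11]; pl=P[(P[:,2]>.089)&(P[:,2]<.096)]; print(circ(pl),circ(kn),np.percentile(P[:,2],[50,99]),pl[:,2].std())
A=np.c_[pl[:,:2]-pl[:,:2].mean(0),np.ones(len(pl))]; print(np.linalg.lstsq(A,pl[:,2],rcond=None)[0])
E
```

```text
time_s: 9.9
position: [0.5713, -0.2925, 0.1631]
tool_rot: [-0.0, -3.136, -0.006]
wrist_force: [-0.3, -0.1, -0.1]
finger_gap: 0.0468
finger_force: 0.0
time_s: 11.9
position: [0.5825, 0.2455, 0.0618]
tool_rot: [0.0, -3.135, 0.004]
wrist_force: [-1.3, -0.2, -0.0]
finger_gap: 0.0475
finger_force: 0.0
[0.5844 0.2461 0.0646] knob [0.5816 0.2504 0.0109] plate [0.5817 0.2501 0.0416]
[ 0.5728 -0.2938  0.0418] [ 0.5725 -0.2939  0.0114] [0.0921843  0.12017407] 0.0010351828549844835
[-0.00347433  0.00388435  0.09251131]
```

View pics/s4.png

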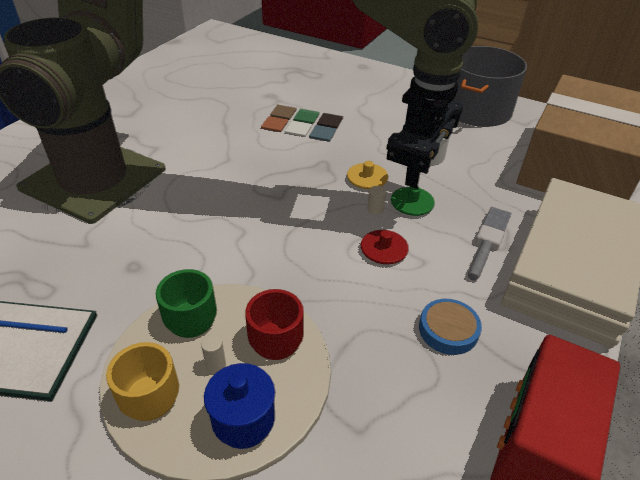

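The blue lid is seated level on its jar at (240,393), and the gripper is above the green lid at (413,200).

```bash
python3 -m pendant '[{"linear":[0,0.25,1.5],"rot":[0,0,0],"jaw":0},{"linear":[0,0,1.5],"rot":[0,0,0],"jaw":0},{"linear":[0,0,1],"rot":[0,0,0],"jaw":0},{"linear":[0,0,0.6],"rot":[0,0,0],"jaw":0},{"linear":[0,0,0.1],"rot":[0,0,0],"jaw":0}]'
python3 -m pendant '[{"linear":[0,0,0.1],"rot":[0,0,0],"jaw":0},{"linear":[0,0,0],"rot":[0,0,0],"jaw":0}]'
```

```text
time_s: 12.5
position: [0.5844, 0.2485, 0.0171]
tool_rot: [-0.0, -3.139, 0.001]
wrist_force: [0.6, 0.7, -0.4]
finger_gap: 0.0475
finger_force: 0.0
time_s: 12.7
position: [0.5856, 0.2489, 0.018]
tool_rot: [0.0, 3.141, 0.0]
wrist_force: [0.6, 0.1, -0.0]
finger_gap: 0.0476
finger_force: 0.0
```

```bash
python3 -m pendant '[{"linear":[0,0,0.1],"rot":[0,0,0],"jaw":0.4},{"linear":[0,0,0],"rot":[0,0,0],"jaw":0.8},{"linear":[0,0,0],"rot":[0,0,0],"jaw":0.8},{"linear":[0,0,0],"rot":[0,0,0],"jaw":0.8},{"linear":[0,0,0],"rot":[0,0,0],"jaw":0.8}]' 30
python3 -m pendant '[{"linear":[0,0,-2],"rot":[0,0,0],"jaw":0.8},{"linear":[0,0,-4],"rot":[0,0,0],"jaw":0.8},{"linear":[0,0,-5],"rot":[0,0,0],"jaw":0.8},{"linear":[0,0,-5],"rot":[0,0,0],"jaw":0.8},{"linear":[0,0,-2],"rot":[0,0,0],"jaw":0.8}]'
python3 -m pendant '[{"linear":[0.6,-1.6,0],"rot":[0,0,0],"jaw":0.8},{"linear":[1.2,-3,0],"rot":[0,0,0],"jaw":0.8},{"linear":[1.2,-3,0],"rot":[0,0,0],"jaw":0.8},{"linear":[1.2,-3,0],"rot":[0,0,0],"jaw":0.8},{"linear":[1.2,-3,0],"rot":[0,0,0],"jaw":0.8}]' >/dev/null
python3 -m pendant '[{"linear":[1.2,-3,0],"rot":[0,0,0],"jaw":0.8},{"linear":[1.2,-3,0],"rot":[0,0,0],"jaw":0.8},{"linear":[1.2,-3,0],"rot":[0,0,0],"jaw":0.8},{"linear":[1.2,-3,0],"rot":[0,0,0],"jaw":0.8},{"linear":[1.2,-3,0],"rot":[0,0,0],"jaw":0.8}]' >/dev/null
python3 -m pendant '[{"linear":[1.2,-3,0],"rot":[0,0,0],"jaw":0.8},{"linear":[1.2,-3,0],"rot":[0,0,0],"jaw":0.8},{"linear":[1.2,-3,0],"rot":[0,0,0],"jaw":0.8},{"linear":[1.2,-3,0],"rot":[0,0,0],"jaw":0.8},{"linear":[1.2,-3,0],"rot":[0,0,0],"jaw":0.8}]' >/dev/null
python3 -m pendant '[{"linear":[0.3,-0.8,0],"rot":[0,0,0],"jaw":0.8},{"linear":[0,0,0],"rot":[0,0,0],"jaw":0.8},{"linear":[0,0,0],"rot":[0,0,0],"jaw":0.8},{"linear":[0,0,0],"rot":[0,0,0],"jaw":0.8}]'
python3 -c "from h import *; check('green')"
```

```text
time_s: 13.2
position: [0.5854, 0.249, 0.0169]
tool_rot: [0.0, 3.141, 0.001]
wrist_force: [-0.0, 0.9, 0.5]
finger_gap: 0.0215
finger_force: 30.0
time_s: 13.7
position: [0.5876, 0.2496, 0.2034]
tool_rot: [-0.0, 3.133, 0.004]
wrist_force: [0.6, 0.6, -0.9]
finger_gap: 0.0215
finger_force: 30.0
time_s: 15.6
position: [0.4083, -0.1941, 0.196]
tool_rot: [0.002, -3.141, -0.001]
wrist_force: [-0.1, -0.5, -0.4]
finger_gap: 0.0215
finger_force: 30.0
[ 0.4083 -0.1941  0.196 ] 0.0215
scene lid [ 0.4081 -0.1955  0.0413] z 0.1923 jar [ 0.4084 -0.195   0.0397] tool move x -0.03 y 0.05
side lid [ 0.4048 -0.1961  0.041 ] z 0.1913 jar [ 0.4067 -0.1957  0.0389] tool move x -0.19 y 0.04
wrist lid [ 0.4041 -0.1949  0.0414] z 0.1913 jar [ 0.3966 -0.1945  0.038 ] tool move x 0.75 y 0.04
```

```bash
python3 -m pendant '[{"linear":[-0.1,0.05,2],"rot":[0,0,0],"jaw":0.8},{"linear":[0,0,2.5],"rot":[0,0,0],"jaw":0.8},{"linear":[0,0,2],"rot":[0,0,0],"jaw":0.8},{"linear":[0,0,1.5],"rot":[0,0,0],"jaw":0.8},{"linear":[0,0,0.4],"rot":[0,0,0],"jaw":0.8}]' >/dev/null
python3 -m pendant '[{"linear":[0,0,0.4],"rot":[0,0,0],"jaw":0.8},{"linear":[0,0,0.4],"rot":[0,0,0],"jaw":0.8},{"linear":[0,0,0.3],"rot":[0,0,0],"jaw":0.8},{"linear":[0,0,0.2],"rot":[0,0,0],"jaw":0.8},{"linear":[0,0,0],"rot":[0,0,0],"jaw":0.8}]'
python3 -m pendant '[{"linear":[0,0,0.1],"rot":[0,0,0],"jaw":0.8},{"linear":[0,0,0],"rot":[0,0,0],"jaw":0.8}]'| sed -n '2p;4p'
python3 -m pendant '[{"linear":[0,0,0.1],"rot":[0,0,0],"jaw":0.8},{"linear":[0,0,0],"rot":[0,0,0],"jaw":0.8}]'| sed -n '2p;4p'
```

```text
time_s: 16.75
position: [0.4093, -0.1947, 0.0997]
tool_rot: [0.0, 3.141, -0.0]
wrist_force: [-0.1, -0.7, -1.4]
finger_gap: 0.0214
finger_force: 30.0
position: [0.4093, -0.1947, 0.0987]
wrist_force: [-0.6, 1.3, -0.1]
position: [0.4092, -0.1947, 0.0976]
wrist_force: [-0.3, 0.4, -1.7]
```

```bash
python3 -m pendant '[{"linear":[0,0,0.1],"rot":[0,0,0],"jaw":0.8},{"linear":[0,0,0],"rot":[0,0,0],"jaw":0.8}]' | sed -n '2p;4p'
python3 -m pendant '[{"linear":[0,0,0.1],"rot":[0,0,0],"jaw":0.8},{"linear":[0,0,0],"rot":[0,0,0],"jaw":0.8}]'| sed -n '2p;4p'
```

```text
position: [0.4092, -0.1946, 0.0965]
wrist_force: [0.8, 0.2, -1.5]
position: [0.4094, -0.1947, 0.0962]
wrist_force: [-2.5, 0.9, 3.8]
```

```bash
python3 -m pendant '[{"linear":[0,0,0],"rot":[0,0,0],"jaw":0.2},{"linear":[0,0,0],"rot":[0,0,0],"jaw":0.1},{"linear":[0,0,-1],"rot":[0,0,0],"jaw":0.1},{"linear":[0,0,-2],"rot":[0,0,0],"jaw":0},{"linear":[0,0,-4],"rot":[0,0,0],"jaw":0}]' >/dev/null
python3 -m pendant '[{"linear":[0,0,-3],"rot":[0,0,0],"jaw":0},{"linear":[0,3.3,-1],"rot":[0,0,0],"jaw":0},{"linear":[0,4,0],"rot":[0,0,0],"jaw":0},{"linear":[-0.65,4,0],"rot":[0,0,0],"jaw":0},{"linear":[-0.65,4,0],"rot":[0,0,0],"jaw":0}]' >/dev/null
python3 -m pendant '[{"linear":[-0.65,4,0],"rot":[0,0,0],"jaw":0},{"linear":[-0.65,4,0],"rot":[0,0,0],"jaw":0},{"linear":[-0.65,4,0],"rot":[0,0,0],"jaw":0},{"linear":[-0.65,4,0],"rot":[0,0,0],"jaw":0},{"linear":[-0.65,4,0],"rot":[0,0,0],"jaw":0}]' >/dev/null
python3 -m pendant '[{"linear":[-0.65,4,0],"rot":[0,0,0],"jaw":0},{"linear":[-0.65,4,0],"rot":[0,0,0],"jaw":0},{"linear":[-0.65,4,0],"rot":[0,0,0],"jaw":0},{"linear":[0,0,3],"rot":[0,0,0],"jaw":0},{"linear":[0,0,4],"rot":[0,0,0],"jaw":0}]' >/dev/null
python3 -m pendant '[{"linear":[0,0,4],"rot":[0,0,0],"jaw":0},{"linear":[0,0,3],"rot":[0,0,0],"jaw":0},{"linear":[0,0,0],"rot":[0,0,0],"jaw":0},{"linear":[0,0,0],"rot":[0,0,0],"jaw":0}]' | sed -n '1,2p'
python3 - <<'E'
from h import *
look('yellow','w5')
c=cap('scene','s5'); W=world(c); P=W[mask(c,'green')&near(W,(.409,-.195),.1)]
kn=P[P[:,2]>.11]; pl=P[(P[:,2]>.089)&(P[:,2]<.096)]; print(circ(pl),circ(kn),np.percentile(P[:,2],[50,99]),pl[:,2].std())
A=np.c_[pl[:,:2]-pl[:,:2].mean(0),np.ones(len(pl))]; print(np.linalg.lstsq(A,pl[:,2],rcond=None)[0])
E
```

```text
time_s: 19.95
position: [0.4745, 0.2784, 0.0663]
[0.4756 0.2789 0.0678] knob [0.4725 0.2799 0.0111] plate [0.4726 0.2797 0.0419]
[ 0.4086 -0.1956  0.0416] [ 0.4084 -0.1954  0.0116] [0.0917128  0.11993737] 0.001106667375987425
[-0.00407322  0.00358692  0.0925079 ]
```

```bash
python3 -m pendant '[{"linear":[0.1,0,1.5],"rot":[0,0,0],"jaw":0},{"linear":[0,0.05,1.8],"rot":[0,0,0],"jaw":0},{"linear":[0,0,1.2],"rot":[0,0,0],"jaw":0},{"linear":[0,0,0.6],"rot":[0,0,0],"jaw":0},{"linear":[0,0,0.1],"rot":[0,0,0],"jaw":0}]' | sed -n '2p;4p'
python3 -m pendant '[{"linear":[0,0,0],"rot":[0,0,0],"jaw":0.4},{"linear":[0,0,0],"rot":[0,0,0],"jaw":0.8},{"linear":[0,0,0],"rot":[0,0,0],"jaw":0.8},{"linear":[0,0,0],"rot":[0,0,0],"jaw":0.8},{"linear":[0,0,0],"rot":[0,0,0],"jaw":0.8}]' 30
python3 -m pendant '[{"linear":[0,0,-2],"rot":[0,0,0],"jaw":0.8},{"linear":[0,0,-4],"rot":[0,0,0],"jaw":0.8},{"linear":[0,0,-5],"rot":[0,0,0],"jaw":0.8},{"linear":[0,0,-5],"rot":[0,0,0],"jaw":0.8},{"linear":[0,0,-2],"rot":[0,0,0],"jaw":0.8}]'| sed -n '2p;4,6p'
python3 -m pendant '[{"linear":[0,-1.5,0],"rot":[0,0,0],"jaw":0.8},{"linear":[0.15,-3,0],"rot":[0,0,0],"jaw":0.8},{"linear":[0.15,-3,0],"rot":[0,0,0],"jaw":0.8},{"linear":[0.15,-3,0],"rot":[0,0,0],"jaw":0.8},{"linear":[0.15,-3,0],"rot":[0,0,0],"jaw":0.8}]' >/dev/null
python3 -m pendant '[{"linear":[0.15,-3,0],"rot":[0,0,0],"jaw":0.8},{"linear":[0.15,-3,0],"rot":[0,0,0],"jaw":0.8},{"linear":[0.15,-3,0],"rot":[0,0,0],"jaw":0.8},{"linear":[0.15,-3,0],"rot":[0,0,0],"jaw":0.8},{"linear":[0.15,-3,0],"rot":[0,0,0],"jaw":0.8}]' >/dev/null
python3 -m pendant '[{"linear":[0.15,-3,0],"rot":[0,0,0],"jaw":0.8},{"linear":[0.15,-3,0],"rot":[0,0,0],"jaw":0.8},{"linear":[0.15,-3,0],"rot":[0,0,0],"jaw":0.8},{"linear":[0.15,-3,0],"rot":[0,0,0],"jaw":0.8},{"linear":[0.15,-3,0],"rot":[0,0,0],"jaw":0.8}]' >/dev/null
python3 -m pendant '[{"linear":[0.15,-3,0],"rot":[0,0,0],"jaw":0.8},{"linear":[0.15,-3,0],"rot":[0,0,0],"jaw":0.8},{"linear":[0.15,-3,0],"rot":[0,0,0],"jaw":0.8},{"linear":[0.15,-3,0],"rot":[0,0,0],"jaw":0.8},{"linear":[0.15,-3,0],"rot":[0,0,0],"jaw":0.8}]' >/dev/null
python3 -m pendant '[{"linear":[0,-1.5,0],"rot":[0,0,0],"jaw":0.8},{"linear":[0,0,0],"rot":[0,0,0],"jaw":0.8},{"linear":[0,0,0],"rot":[0,0,0],"jaw":0.8},{"linear":[0,0,0],"rot":[0,0,0],"jaw":0.8}]'
python3 -c "from h import *; check('yellow')"
```

```text
position: [0.4734, 0.2788, 0.0135]
wrist_force: [-1.1, -0.5, 0.0]
time_s: 21.05
position: [0.4735, 0.279, 0.014]
tool_rot: [0.0, 3.141, 0.001]
wrist_force: [0.2, 0.5, 0.9]
finger_gap: 0.0217
finger_force: 30.0
position: [0.4754, 0.2798, 0.1998]
wrist_force: [0.8, 0.6, -1.0]
finger_gap: 0.0213
finger_force: 30.0
time_s: 23.95
position: [0.4445, -0.3199, 0.1929]
tool_rot: [0.002, -3.141, -0.002]
wrist_force: [-0.4, -0.5, -1.5]
finger_gap: 0.0211
finger_force: 30.0
[ 0.4445 -0.3199  0.1929] 0.0211
scene lid [ 0.4462 -0.3204  0.0421] z 0.192 jar [ 0.4436 -0.324   0.0407] tool move x 0.26 y -0.36
side lid [ 0.444  -0.321   0.0421] z 0.1912 jar [ 0.4411 -0.3256  0.0401] tool move x 0.29 y -0.46
wrist lid [ 0.4433 -0.3205  0.0417] z 0.1913 jar [ 0.4381 -0.3245  0.0392] tool move x 0.52 y -0.40
```

```bash
python3 -m pendant '[{"linear":[0.2,-0.4,2],"rot":[0,0,0],"jaw":0.8},{"linear":[0,0,2.5],"rot":[0,0,0],"jaw":0.8},{"linear":[0,0,2],"rot":[0,0,0],"jaw":0.8},{"linear":[0,0,1.5],"rot":[0,0,0],"jaw":0.8},{"linear":[0,0,0.4],"rot":[0,0,0],"jaw":0.8}]' >/dev/null
python3 -m pendant '[{"linear":[0,0,0.4],"rot":[0,0,0],"jaw":0.8},{"linear":[0,0,0.4],"rot":[0,0,0],"jaw":0.8},{"linear":[0,0,0.3],"rot":[0,0,0],"jaw":0.8},{"linear":[0,0,0.2],"rot":[0,0,0],"jaw":0.8},{"linear":[0,0,0],"rot":[0,0,0],"jaw":0.8}]'
python3 -m pendant '[{"linear":[0,0,0.1],"rot":[0,0,0],"jaw":0.8},{"linear":[0,0,0],"rot":[0,0,0],"jaw":0.8}]'| sed -n '2p;4p'
python3 -m pendant '[{"linear":[0,0,0.1],"rot":[0,0,0],"jaw":0.8},{"linear":[0,0,0],"rot":[0,0,0],"jaw":0.8}]'| sed -n '2p;4p'
python3 -c "from h import *; check('yellow')" | sed -n 1,3p
```

```text
time_s: 25.1
position: [0.4428, -0.3252, 0.0967]
tool_rot: [0.0, 3.142, -0.0]
wrist_force: [1.0, -0.3, -1.7]
finger_gap: 0.0214
finger_force: 30.0
position: [0.4428, -0.3252, 0.0958]
wrist_force: [0.5, 0.3, -0.3]
position: [0.4427, -0.3252, 0.0946]
wrist_force: [0.6, 0.2, -2.5]
[ 0.4427 -0.3252  0.0946] 0.0213
scene lid [ 0.4441 -0.3251  0.0422] z 0.0936 jar [ 0.444  -0.3251  0.0422] tool move x 0.01 y 0.00
side lid [ 0.441  -0.3271  0.0416] z 0.0924 jar [ 0.441  -0.3271  0.0416] tool move x -0.00 y 0.00
```

```bash
python3 -m pendant '[{"linear":[0,0,0.1],"rot":[0,0,0],"jaw":0.8},{"linear":[0,0,0],"rot":[0,0,0],"jaw":0.8}]' | sed -n '2p;4p'
python3 -m pendant '[{"linear":[0,0,0.1],"rot":[0,0,0],"jaw":0.8},{"linear":[0,0,0],"rot":[0,0,0],"jaw":0.8}]'| sed -n '2p;4p'
```

```text
position: [0.4427, -0.3251, 0.0935]
wrist_force: [0.5, 0.3, -0.5]
position: [0.4429, -0.3253, 0.0934]
wrist_force: [-2.9, 1.6, 3.3]
```

```bash
python3 -m pendant '[{"linear":[0,0,0],"rot":[0,0,0],"jaw":0.2},{"linear":[0,0,0],"rot":[0,0,0],"jaw":0.1},{"linear":[0,0,-1],"rot":[0,0,0],"jaw":0.1},{"linear":[0,0,-2],"rot":[0,0,0],"jaw":0},{"linear":[0,0,-4],"rot":[0,0,0],"jaw":0}]' >/dev/null
python3 -m pendant '[{"linear":[0,0,-3],"rot":[0,0,0],"jaw":0},{"linear":[0,2.9,-1.3],"rot":[0,0,0],"jaw":0},{"linear":[-1.5,4,0],"rot":[0,0,0],"jaw":0},{"linear":[-1.5,4,0],"rot":[0,0,0],"jaw":0},{"linear":[-1.5,4,0],"rot":[0,0,0],"jaw":0}]' >/dev/null
python3 -m pendant '[{"linear":[-1.5,4,0],"rot":[0,0,0],"jaw":0},{"linear":[-1.5,4,0],"rot":[0,0,0],"jaw":0},{"linear":[-1.5,4,0],"rot":[0,0,0],"jaw":0},{"linear":[-1.5,4,0],"rot":[0,0,0],"jaw":0},{"linear":[-1.5,4,0],"rot":[0,0,0],"jaw":0}]' >/dev/null
python3 -m pendant '[{"linear":[-1.5,4,0],"rot":[0,0,0],"jaw":0},{"linear":[-1.2,4,0],"rot":[0,0,0],"jaw":0},{"linear":[0,0,0],"rot":[0,0,0],"jaw":0},{"linear":[0,0,3],"rot":[0,0,0],"jaw":0},{"linear":[0,0,4],"rot":[0,0,0],"jaw":0}]' >/dev/null
python3 -m pendant '[{"linear":[0,0,4],"rot":[0,0,0],"jaw":0},{"linear":[0,0,3],"rot":[0,0,0],"jaw":0},{"linear":[0,0,0],"rot":[0,0,0],"jaw":0},{"linear":[0,0,0],"rot":[0,0,0],"jaw":0},{"linear":[0,0,0],"rot":[0,0,0],"jaw":0}]' | sed -n '1,2p'
python3 - <<'E'
from h import *
look('red','w6')
c=cap('scene','s6'); W=world(c); P=W[mask(c,'yellow')&near(W,(.444,-.324),.1)]
kn=P[P[:,2]>.11]; pl=P[(P[:,2]>.089)&(P[:,2]<.096)]; print(circ(pl),circ(kn),np.percentile(P[:,2],[50,99]),pl[:,2].std())
A=np.c_[pl[:,:2]-pl[:,:2].mean(0),np.ones(len(pl))]; print(np.linalg.lstsq(A,pl[:,2],rcond=None)[0])
E
```

```text
time_s: 28.55
position: [0.5917, 0.1037, 0.0686]
[0.5918 0.1037 0.0688] knob [0.5876 0.1059 0.0109] plate [0.5874 0.1057 0.0417]
[ 0.444  -0.3254  0.0423] [ 0.4443 -0.3249  0.0116] [0.09199495 0.12002425] 0.0010548338075136367
[-0.00503143  0.0018644   0.09251341]
```

```bash
python3 -m pendant '[{"linear":[0.15,0.15,1.5],"rot":[0,0,0],"jaw":0},{"linear":[0,0,1.8],"rot":[0,0,0],"jaw":0},{"linear":[0,0,1.2],"rot":[0,0,0],"jaw":0},{"linear":[0,0,0.6],"rot":[0,0,0],"jaw":0},{"linear":[0,0,0.1],"rot":[0,0,0],"jaw":0}]' | sed -n '2p;4p'
python3 -m pendant '[{"linear":[0,0,0],"rot":[0,0,0],"jaw":0.4},{"linear":[0,0,0],"rot":[0,0,0],"jaw":0.8},{"linear":[0,0,0],"rot":[0,0,0],"jaw":0.8},{"linear":[0,0,0],"rot":[0,0,0],"jaw":0.8},{"linear":[0,0,0],"rot":[0,0,0],"jaw":0.8}]' 30
python3 -m pendant '[{"linear":[0,0,-2],"rot":[0,0,0],"jaw":0.8},{"linear":[0,0,-4],"rot":[0,0,0],"jaw":0.8},{"linear":[0,0,-5],"rot":[0,0,0],"jaw":0.8},{"linear":[0,0,-5],"rot":[0,0,0],"jaw":0.8},{"linear":[0,0,-2],"rot":[0,0,0],"jaw":0.8}]'| sed -n '2p;4,6p'
python3 -m pendant '[{"linear":[0.3,-1.5,0],"rot":[0,0,0],"jaw":0.8},{"linear":[0.6,-3,0],"rot":[0,0,0],"jaw":0.8},{"linear":[0.6,-3,0],"rot":[0,0,0],"jaw":0.8},{"linear":[0.6,-3,0],"rot":[0,0,0],"jaw":0.8},{"linear":[0.6,-3,0],"rot":[0,0,0],"jaw":0.8}]' >/dev/null
python3 -m pendant '[{"linear":[0.6,-3,0],"rot":[0,0,0],"jaw":0.8},{"linear":[0.6,-3,0],"rot":[0,0,0],"jaw":0.8},{"linear":[0.6,-3,0],"rot":[0,0,0],"jaw":0.8},{"linear":[0.6,-3,0],"rot":[0,0,0],"jaw":0.8},{"linear":[0.1,-1.5,0],"rot":[0,0,0],"jaw":0.8}]' >/dev/null
python3 -m pendant '[{"linear":[0,0,0],"rot":[0,0,0],"jaw":0.8},{"linear":[0,0,0],"rot":[0,0,0],"jaw":0.8},{"linear":[0,0,0],"rot":[0,0,0],"jaw":0.8},{"linear":[0,0,0],"rot":[0,0,0],"jaw":0.8}]'
python3 -c "from h import *; check('red')"
```

```text
position: [0.5882, 0.1054, 0.0134]
wrist_force: [0.0, 0.1, 0.2]
time_s: 29.65
position: [0.5884, 0.1054, 0.0138]
tool_rot: [0.0, 3.141, 0.0]
wrist_force: [0.1, -0.6, 0.8]
finger_gap: 0.0213
finger_force: 30.0
position: [0.5907, 0.1055, 0.2001]
wrist_force: [1.2, -0.1, -1.1]
finger_gap: 0.0215
finger_force: 30.0
time_s: 31.55
position: [0.5364, -0.1635, 0.1935]
tool_rot: [0.003, -3.141, -0.0]
wrist_force: [-0.1, 0.4, -1.4]
finger_gap: 0.0216
finger_force: 30.0
[ 0.5364 -0.1635  0.1935] 0.0216
scene lid [ 0.538  -0.1647  0.0417] z 0.1928 jar [ 0.5376 -0.1635  0.0409] tool move x 0.04 y 0.12
side lid [ 0.5353 -0.1662  0.0414] z 0.1915 jar [ 0.5372 -0.1643  0.0388] tool move x -0.19 y 0.19
wrist lid [ 0.5349 -0.1643  0.0414] z 0.1916 jar [ 0.529  -0.1635  0.0386] tool move x 0.59 y 0.08
```

```bash
python3 -m pendant '[{"linear":[-0.1,0.1,2],"rot":[0,0,0],"jaw":0.8},{"linear":[0,0,2.5],"rot":[0,0,0],"jaw":0.8},{"linear":[0,0,2],"rot":[0,0,0],"jaw":0.8},{"linear":[0,0,1.5],"rot":[0,0,0],"jaw":0.8},{"linear":[0,0,0.4],"rot":[0,0,0],"jaw":0.8}]' >/dev/null
python3 -m pendant '[{"linear":[0,0,0.4],"rot":[0,0,0],"jaw":0.8},{"linear":[0,0,0.4],"rot":[0,0,0],"jaw":0.8},{"linear":[0,0,0.3],"rot":[0,0,0],"jaw":0.8},{"linear":[0,0,0.2],"rot":[0,0,0],"jaw":0.8},{"linear":[0,0,0],"rot":[0,0,0],"jaw":0.8}]'
python3 -m pendant '[{"linear":[0,0,0.1],"rot":[0,0,0],"jaw":0.8},{"linear":[0,0,0],"rot":[0,0,0],"jaw":0.8}]'| sed -n '2p;4p'
python3 -m pendant '[{"linear":[0,0,0.1],"rot":[0,0,0],"jaw":0.8},{"linear":[0,0,0],"rot":[0,0,0],"jaw":0.8}]'| sed -n '2p;4p'
```

```text
time_s: 32.7
position: [0.5373, -0.1637, 0.0967]
tool_rot: [0.0, 3.142, -0.0]
wrist_force: [0.3, -0.0, -2.1]
finger_gap: 0.0213
finger_force: 30.0
position: [0.5373, -0.1637, 0.0958]
wrist_force: [-0.6, 0.3, -1.2]
position: [0.5372, -0.1637, 0.0946]
wrist_force: [0.2, -0.2, -1.6]
```

```bash
python3 -m pendant '[{"linear":[0,0,0.1],"rot":[0,0,0],"jaw":0.8},{"linear":[0,0,0],"rot":[0,0,0],"jaw":0.8}]' | sed -n '2p;4p'
python3 -m pendant '[{"linear":[0,0,0.1],"rot":[0,0,0],"jaw":0.8},{"linear":[0,0,0],"rot":[0,0,0],"jaw":0.8}]'| sed -n '2p;4p'
```

```text
position: [0.5372, -0.1636, 0.0935]
wrist_force: [-0.3, 0.1, -1.5]
position: [0.5374, -0.1637, 0.0932]
wrist_force: [-1.7, -0.2, 2.4]
```

Contact made. I release, back away and check the result.

```bash
python3 -m pendant '[{"linear":[0,0,0],"rot":[0,0,0],"jaw":0.2},{"linear":[0,0,0],"rot":[0,0,0],"jaw":0.1},{"linear":[0,0,-1],"rot":[0,0,0],"jaw":0.1},{"linear":[0,0,-2],"rot":[0,0,0],"jaw":0},{"linear":[0,0,-4],"rot":[0,0,0],"jaw":0}]' >/dev/null
python3 -m pendant '[{"linear":[0,0,-4],"rot":[0,0,0],"jaw":0},{"linear":[0,3,-2],"rot":[0,0,0],"jaw":0},{"linear":[0,4,0],"rot":[0,0,0],"jaw":0},{"linear":[0,4,0],"rot":[0,0,0],"jaw":0},{"linear":[0,4,0],"rot":[0,0,0],"jaw":0}]' >/dev/null
python3 -m pendant '[{"linear":[0,4,0],"rot":[0,0,0],"jaw":0},{"linear":[0,4,0],"rot":[0,0,0],"jaw":0},{"linear":[0,4,0],"rot":[0,0,0],"jaw":0},{"linear":[0,0,0],"rot":[0,0,0],"jaw":0},{"linear":[0,0,0],"rot":[0,0,0],"jaw":0}]'
python3 - <<'E'
from h import *
c=cap('scene','s7'); W=world(c); cap('side','d7')
for col,j in dict(blue=(.5722,-.2934),green=(.4086,-.1955),yellow=(.444,-.324),red=(.538,-.164)).items():
    P=W[mask(c,col)&near(W,j,.07)]; kn=P[P[:,2]>.11]; pl=P[(P[:,2]>.089)&(P[:,2]<.096)]
    A=np.c_[pl[:,:2]-pl[:,:2].mean(0),np.ones(len(pl))]; print(col,circ(pl),circ(kn),np.percentile(P[:,2],99).round(4),np.linalg.lstsq(A,pl[:,2],rcond=None)[0].round(4))
E
```

```text
time_s: 35.0
position: [0.5373, 0.1069, 0.2233]
tool_rot: [-0.003, 3.141, -0.001]
wrist_force: [0.5, -0.1, 0.0]
finger_gap: 0.0473
finger_force: 0.0
blue [ 0.5732 -0.2933  0.0425] [ 0.5726 -0.294   0.011 ] 0.1201 [-0.0038  0.0043  0.0925]
green [ 0.4075 -0.1955  0.0427] [ 0.4097 -0.1945  0.0119] 0.1199 [-0.0038  0.0046  0.0925]
yellow [ 0.4442 -0.3258  0.0425] [ 0.4443 -0.3248  0.0114] 0.1202 [-0.0048  0.0023  0.0925]
red [ 0.538  -0.1648  0.0423] [ 0.5388 -0.164   0.0113] 0.1198 [-0.0028  0.0048  0.0926]
```

View pics/s7.png

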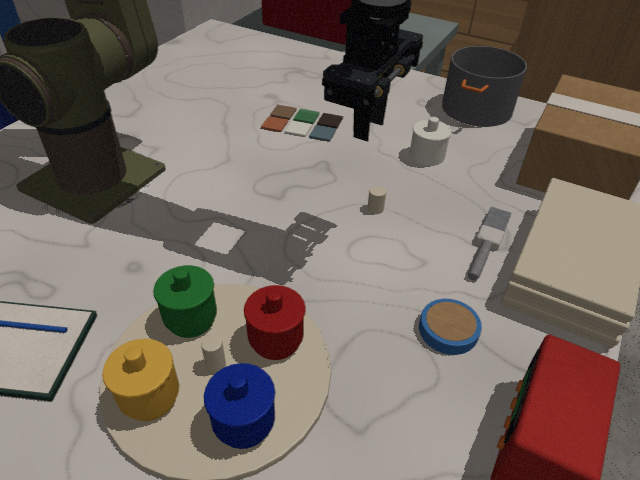

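View pics/d7.png

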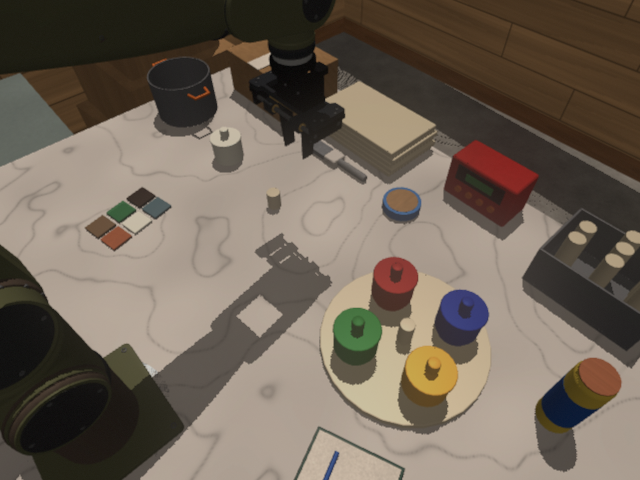

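Both views show all four lids level on their jars: in the scene view green (186,285), red (274,310), yellow (139,370) and blue (240,393). Plate tops are at z = 0.0925. Everything else is where it was.

```bash
python3 -c "from station import arm; print(arm.sign_off())"
```

```text
the job is handed in; nothing more can be done
None
```

All four lids are seated level on the jars of their own colour, nothing else looks disturbed in the camera views, and the job was handed in at about 35 s of robot time.

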